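# Rehang the breathing masks on the drying rack

### The arm

A 6-joint arm with a two-finger parallel gripper is mounted at the origin on the work surface. World frame = base frame: x ahead of the robot, y to its left, z up, the work surface at z = 0. Lengths are in mm, angles in degrees, forces in N, time in s.
With the tool pointing down it reaches from about 350 to 775 mm from the base axis. Payload 5.5 kg.
Tool frame: the origin (TCP) lies at the very end of the fingers, on their centre line; the grasp point (between the pads) lies robot.tcp_to_grasp behind it (robot.tcp_to_grasp is the distance from the TCP to the grasp point, in mm); y points along the fingers, x is the direction in which the jaws open and shut, and the axes are right-handed (so a half turn about y gives the same grasp; the last joint's range is limited). The gripper opens to 85 mm and grips with 20 to 120 N. Pads are 22 mm wide; open, the fingers measure 114 mm over their backs; the gripper's body (76 mm by 85 mm) begins 54 mm behind the grasp point. The pads swing forward as they close: fully open they stand 13 mm farther back than shut.
Start: joints at [-71.196, 17.945, 2.641, 74.691, 0, 82.002], TCP at [259.284, -513.268, 231.323] pointing down, gripper open.
Joint ranges: [-158.12, 158.12], [-49.38, 96.58], [-58.88, 72.47], [-126.05, 133.96], [-84.25, 85.87], [-180, 180]. Speed limits (degrees/s): [147.25, 147.25, 180, 180, 180, 180].

### API

Orientations are given as a 3x3 rotation matrix whose columns are the frame's x, y, z axes.
In Python, from station import robot, cams gives the robot as it stands.
- The arm moves only by the tool play_rows, never from a script. Its argument "series" is a list of rows, each a list of 5 numbers: the opening, from -1 (shut) to 1 (fully open), then the shift along the tool's x, y, z in m, then the turn about the tool's y in rad. A call has exactly 5 rows; each row is the pose to reach, as a shift and turn from the pose commanded when the call began, along the tool's axes at that moment; what a row does not reach only later rows make up. A row lasts 1/8 s, in which the tool goes at most 62.5 mm and 10.7 degrees, less where a joint would pass 70% of its speed; a pose out of reach is approached as far as the arm can. A call with a gripper value outside its range is refused whole. The fingers move at their own pace and stop on an object; the grip force is fixed at half the most. Time passes only in rows, so rows that repeat a pose let the fingers close, or fill a call up. It gives the time, the measured TCP pose, the force and the opening at its end, in the units of the state.
- robot.get_obs(): the state, without advancing time (a new reading comes with each control period).
- cams.grab_frame(name): name is "scene" or "top"; returns a dict with "pixels" (400x640x3 uint8, blue, green, red), "z_map" (400x640 float32, mm along the optical axis (not along the pixel's ray), 0 where there is no reading), "mtx" (3x3 intrinsics, pixels), "extrinsics" (4x4, takes a point from world to camera coordinates). Camera axes: x right, y down, z forward; pixel columns grow to the right and rows downward; lengths in mm; the calibration is good to about 2 mm. A picture is of the moment at which its call begins.
- robot.hand_in(): hands the job in, once; it reports no verdict.
The state is a dict: "clock": time; "joints": joint angles; "qd": joint speeds; "joint_efforts": joint torques, N m; "position": TCP position; "tool_rot": TCP orientation; "contact_force": force on the tool from outside, world axes, zero at the start; "wrist_torque": the same for the moment, N m; "width": finger opening in mm.
Only numpy, scipy, OpenCV 4.12 (cv2) and the standard library are available. Lean on these libraries where they do the work, as an engineer would, in place of code of your own. Each camera call takes 0.05 s, during which the arm holds its last target. There are 200 camera calls.

### The job

Rehang the washed breathing masks on the slanted drying pegs: the large mask standing on the counter belongs on the long peg, and the small mask that was wrongly put there belongs on the empty short peg. Each must end right down its peg, wide rim flat on the plate and narrow port pointing up the peg. Do not shift the bottle, the jar, the bowl or the cup that already hangs on the third peg.

Things in the scene. Friction and masses are not known exactly. Their poses are not given: they have to be found in the camera images.
- long_peg: Fixed station: black plate 100 x 90 x 6 mm sloping 40 degrees from level, facing up and towards the robot; a round steel peg, 12 mm diameter, 92 mm long, stands square on its middle, the small mask on it at the start. Origin: middle of the plate's upper face, at the peg's foot, 65 mm above the counter. z: along the peg, outwards; y: level, along the row; x: up the slope.
- short_peg: As long_peg, but the peg is 60 mm long and empty at the start. Same origin and axes. The three stations stand side by side, 105 mm apart along y, in any order, facing alike, on a low steel drip tray (150 x 345 mm, rim 10 mm) whose place and yaw vary.
- cup_peg: The third station: as short_peg (peg 60 mm long); the steel cup hangs on it. Same origin and axes.
- small_mask_center (a point): Small mask, hard white plastic, 40 to 85 g: hollow cone with a tube (port) at its narrow end, open right through. Rim 62 mm across; cone up to 30 mm above the rim, then the port, 28 mm outside diameter, to the top at 74 mm; bore 19 mm. Point on its axis half-way up, 37 mm above the rim; z from rim to port. It starts home on the long peg, whose tip stands 18 mm out of the port.
- small_mask_port (a point): Middle of the small mask's port opening, 74 mm above its rim on its axis; z as before.
- large_mask_center (a point): Large mask, hard white plastic, 60 to 130 g, same form. Rim 84 mm across; cone up to 46 mm above the rim, then the port, 28 mm outside diameter, to the top at 90 mm; bore 19 mm. Point on its axis half-way up, 45 mm above the rim; z from rim to port. It starts rim down on the counter, left or right of the rack, between bottle and jar.
- large_mask_port (a point): Middle of the large mask's port opening, 90 mm above its rim on its axis; z as before.
- bottle_center (a point): White plastic bottle, upright, 60 mm diameter, 165 mm tall; its centre. Stands about 105 mm from the large mask's axis, on the opposite side from the jar. Not to be moved.
- jar_center (a point): Amber jar with black lid, upright, 64 mm diameter, 130 mm tall; its centre. Stands about 105 mm from the large mask's axis. Not to be moved.
- bowl_center (a point): Steel bowl, 130 mm across, 50 mm tall, standing on the other side of the rack; point on its axis, half-way up. Not to be moved.
- cup_center (a point): Steel cup, 66 mm across, 76 mm tall, mouth down over the third peg, leaning on it about 23 mm down the slope from the peg's axis; its centre. Not to be moved.
There are look-alikes about, which are no part of the job. Leave any pink look-alike of the part that bears small_mask_center alone. Leave any purple look-alike of the part that bears large_mask_center alone.

How it is judged (in metres and radians):
At the end, for the whole second after the job is handed in: The small mask is on the short peg and the large mask on the long peg, each rim down: axis within about 9 mm across and 7 degrees of the peg's, port opening at its full-home height (74 and 90 mm above the plate) within 6 mm, and at rest (x of small_mask_center in the frame of short_peg between -0.009 and 0.009 m and y of small_mask_center in the frame of short_peg between -0.009 and 0.009 m and z of small_mask_port in the frame of short_peg between 0.068 and 0.08 m and angle between the z axis of small_mask_center and the z axis of short_peg, either way round below 0.12 rad and x of large_mask_center in the frame of long_peg between -0.009 and 0.009 m and y of large_mask_center in the frame of long_peg between -0.009 and 0.009 m and z of large_mask_port in the frame of long_peg between 0.084 and 0.096 m and angle between the z axis of large_mask_center and the z axis of long_peg, either way round below 0.12 rad and linear speed of each of small_mask, large_mask below 0.02 m/s); the robot touches nothing.
It fails at once if the bottle is shifted by more than 15 mm (distance of bottle_center from where it was at the start of the episode above 0.015 m).
It fails at once if the jar is shifted by more than 15 mm (distance of jar_center from where it was at the start of the episode above 0.015 m).
It fails at once if the bowl is shifted by more than 15 mm (distance of bowl_center from where it was at the start of the episode above 0.015 m).
It fails at once if the cup is shifted by more than 15 mm (distance of cup_center from where it was at the start of the episode above 0.015 m).
It also fails if it takes over 50 s, if anything falls off the work surface, if the arm or the gripper's body presses on something with over 40 N, if the wrist force passes 120 N, or if a joint passes its speed limit or range.

## Working session

There is one attempt and no reset: what is moved stays moved. The work goes in short steps, Python scripts to look and compute and a tool call to move; the robot and the scene stay as the last step left them, time stands still between calls to the robot, and variables do not carry over. Pictures are saved under pics/ and viewed, about 8 in all and at most 12, crops included, and the job is handed in when it is done.

Besides the shell and the picture viewer there is one more tool, called after ">>>" as name(argument=value, ...), one argument or row to a line, values as JSON. play_rows: Moves the arm, as the interface text tells. Its arguments: {"type":"object","properties":{"series":{"type":"array"}},"required":["series"]}

```bash
ls; mkdir -p pics; python3 - <<'E'
from station import robot, cams
import cv2, numpy as np
print(robot.get_obs(), robot.tcp_to_grasp)
for n in ("scene","top"):
    f=cams.grab_frame(n); cv2.imwrite(f"pics/{n}0.png",f["pixels"]); np.savez(f"{n}0.npz",**f)
    E=f["extrinsics"]; print(n,f["mtx"],-E[:3,:3].T@E[:3,3],E[2,:3])
E
```

```text
pics
{'clock': 0.0, 'joints': array([-7.11973366e+01,  1.79919433e+01,  2.57640353e+00,  7.46896615e+01,
        1.05598120e-03,  8.20025975e+01]), 'qd': array([ 0.03599885,  0.05855162, -0.02928802,  0.02833594,  0.02676192,
        0.03586851]), 'joint_efforts': array([ 8.19810484e-04, -4.80626929e+01,  2.98533314e+01,  1.93228171e-02,
       -3.29172180e-04, -6.63966716e-06]), 'position': array([ 259.09603377, -512.74799974,  230.39346703]), 'tool_rot': array([[ 4.50878031e-01, -5.74348259e-04,  8.92585386e-01],
       [-8.92583724e-01,  1.74406199e-03,  4.50878314e-01],
       [-1.81568542e-03, -9.99998314e-01,  2.73705329e-04]]), 'contact_force': array([-0.58201089,  0.08121286,  0.46001322]), 'wrist_torque': array([ 0.00442245, -0.01139459,  0.02500289]), 'width': 85.35203997694958} 18.700000000000003
scene [[465.61954171   0.         322.20242014]
 [  0.         465.61954171 188.61339305]
 [  0.           0.           1.        ]] [1162.10966326  210.31946389 1003.7706137 ] [-0.58902079 -0.18395919 -0.78690122]
top [[379.95019142   0.         319.33291533]
 [  0.         379.95019142 202.54891761]
 [  0.           0.           1.        ]] [ 363.49752821  -18.20263093 1160.65949336] [ 0.13692893  0.00181004 -0.99057922]
```

View pics/scene0.png

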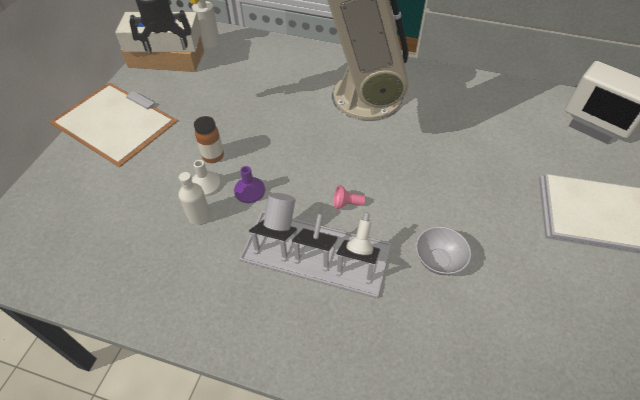

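View pics/top0.png

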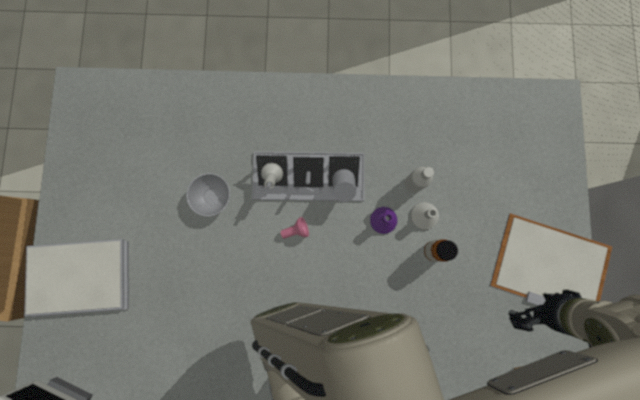

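The scene view shows the large white mask at (203,180) between the bottle (193,200) and the jar (209,140). The purple look-alike is at (248,186) and the pink one is lying at (348,197). On the rack, from right to left, are the small mask on the long peg (362,235), the empty short peg (317,228) and the cup (280,212). In the top view the large mask is at (425,215) and the small mask at (270,172).

Next I'll measure with colour and depth, and make one enlarged crop to confirm the candidates.

```bash
cat > h.py <<'E'
import numpy as np, cv2
def world(f):
    "HxWx3 world points from the depth map"
    K,E,z=f["mtx"],f["extrinsics"],f["z_map"]
    v,u=np.mgrid[:z.shape[0],:z.shape[1]]
    c=np.stack([(u-K[0,2])/K[0,0]*z,(v-K[1,2])/K[1,1]*z,z],-1)
    return (c-E[:3,3])@E[:3,:3]
def proj(f,p):
    c=f["extrinsics"]@np.r_[p,1]; return (f["mtx"]@c[:3]/c[2])[:2]
E
python3 - <<'E'
from h import *
for n in ("scene","top"):
    f=np.load(f"{n}0.npz"); W=world(f); b=f["pixels"]; ok=f["z_map"]>0
    hsv=cv2.cvtColor(b,cv2.COLOR_BGR2HSV)
    roi=(W[...,0]>350)&(W[...,0]<850)&(abs(W[...,1])<420)&ok
    print(n,"counter z",np.median(W[roi][:,2]))
    blk=(hsv[...,2]<60)&roi&(W[...,2]>30)&(W[...,2]<110)
    N,L,S,C=cv2.connectedComponentsWithStats(blk.astype(np.uint8))
    for i in range(1,N):
        if S[i,4]>60:
            P=W[L==i]; c=P.mean(0); nn=np.linalg.svd(P-c)[2][2]
            print(" black",S[i],c.round(1),(nn*np.sign(nn[2])).round(3),P.min(0).round(),P.max(0).round())
    obj=(roi&(W[...,2]>25)&~blk)
    N,L,S,C=cv2.connectedComponentsWithStats(obj.astype(np.uint8))
    for i in range(1,N):
        if S[i,4]>40:
            P=W[L==i]; t=P[P[:,2]>P[:,2].max()-6]
            print(" obj",S[i],b[L==i].mean(0).round(),P.mean(0).round(1),"top",t.mean(0).round(1),len(t), P.min(0).round(),P.max(0).round())
a=cv2.imread("pics/scene0.png")[120:300,170:410]; c=cv2.imread("pics/top0.png")[140:270,180:470]
cv2.imwrite("pics/crop1.png",cv2.resize(a,None,fx=3.3,fy=3.3,interpolation=2))
E
```

```text
scene counter z -0.49056720702301393
 black [250 222  46  19 287] [627.7 -80.5  79.5] [-0.631 -0.008  0.776] [ 578. -126.   38.] [651. -39.  98.]
 black [294 229  43  21 435] [612.1  20.6  70.6] [-0.638 -0.01   0.77 ] [572. -23.  37.] [647.  64.  97.]
 black [338 241  41  21 217] [623.7 127.5  79.2] [-0.636 -0.007  0.772] [576.  83.  38.] [647. 169.  98.]
 obj [194 116  29  43 891] [ 82.  94. 107.] [ 400.5 -354.6   91.2] top [ 388.8 -362.5  129.1] 159 [ 359. -395.   25.] [ 422. -329.  134.]
 obj [ 179  160   37   60 1338] [148. 158. 162.] [ 574.  -305.2   84.1] top [ 593.8 -304.9  163.2] 90 [ 464. -366.   25.] [ 624. -273.  166.]
 obj [238 166  23  29 402] [114.  65.  98.] [ 483.1 -206.9   51.4] top [ 477.1 -211.1   88.5] 40 [ 452. -239.   25.] [ 508. -182.   91.]
 obj [336 185  29  23 279] [125. 108. 181.] [445.9  54.   40.1] top [446.8  39.   58. ] 34 [418.  17.  25.] [478.  95.  61.]
 obj [ 260  193   37   62 1113] [140. 140. 143.] [585.7 -76.4  91.7] top [566.9 -83.2 125.3] 42 [ 519. -128.   26.] [651. -39. 129.]
 obj [337 212  43  65 903] [155. 163. 166.] [604.9 127.6  88.8] top
[... 1633 characters left out ...]
111.9] 12 [563.  13.  40.] [607.  28. 115.]
 obj [187 173  43  43 644] [112. 112. 110.] [539.8 325.6  40.1] top [532.7 318.3  51. ] 162 [471. 251.  25.] [598. 377.  55.]
 obj [416 205  22  21 328] [116. 122. 122.] [ 488.5 -331.7   48.4] top [ 490.7 -337.    90.1] 35 [ 460. -367.   25.] [ 521. -307.   94.]
 obj [374 209  21  21 308] [86. 44. 69.] [ 473.  -208.1   46.5] top [ 476.1 -211.8   93.1] 11 [ 445. -241.   25.] [ 506. -181.   97.]
 obj [281 217  28  21 251] [ 99.  86. 133.] [435.7  54.5  41.8] top [443.1  37.6  60.1] 39 [416.  15.  25.] [474.  96.  63.]
 obj [425 239  34  23 615] [40. 45. 51.] [ 385.6 -354.8  108. ] top [ 386.2 -364.4  130.6] 264 [ 355. -394.   25.] [ 417. -332.  134.]
```

View pics/crop1.png

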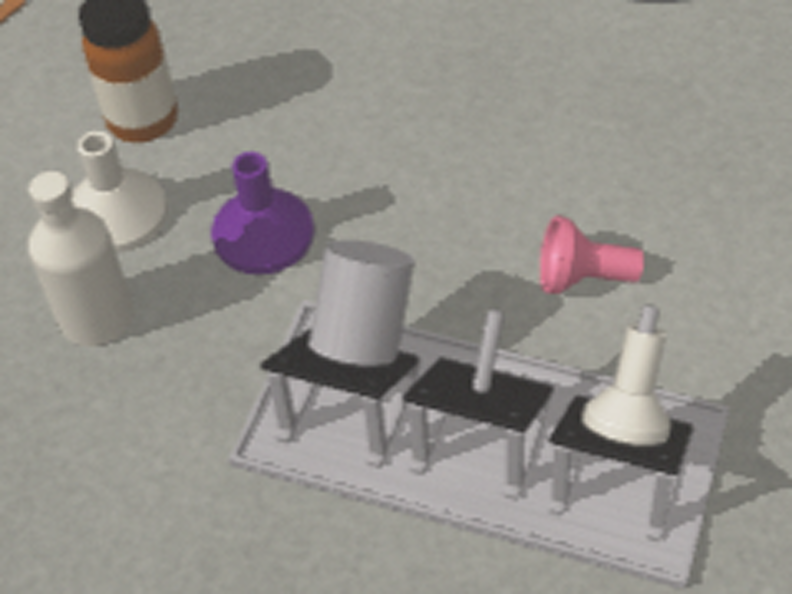

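The crop confirms the two masks. The large one is the upright white one at crop (110,190), between bottle and jar. The small one is the white one on the right-hand peg (630,390). Purple and pink are the look-alikes, so I leave them alone. 

Measured from both views:
- **Long peg foot:** about (606,126,65)
- **Short peg foot:** about (607,20,65)
- **Row yaw:** about 1°
- **Large mask axis:** about (490,-337)

Now I'll swing over to the small mask, turning the jaws to lie along the row.

>>> play_rows(
  series=[
    [0.2,-0.029,0,0.038,-0.18],
    [0.2,-0.058,0,0.076,-0.36],
    [0.2,-0.087,0,0.113,-0.54],
    [0.2,-0.115,0,0.15,-0.72],
    [0.2,-0.144,0,0.188,-0.9],
  ],
)

```text
clock: 0.72
position: [362.4, -298.4, 231.0]
tool_rot: [[0.981, -0.0, 0.196], [-0.196, 0.0, 0.981], [-0.0, -1.0, 0.0]]
contact_force: [0.3, -0.6, -0.6]
width: 51.3
```

>>> play_rows(
  series=[
    [0.2,0.012,0,0.046,-0.18],
    [0.2,0.024,0,0.092,-0.36],
    [0.2,0.036,0,0.138,-0.54],
    [0.2,0.048,0,0.184,-0.72],
    [0.2,0.059,0,0.229,-0.9],
  ],
)

```text
clock: 1.35
position: [466.4, -86.0, 231.0]
tool_rot: [[0.763, -0.0, -0.647], [0.647, 0.0, 0.763], [-0.0, -1.0, 0.0]]
contact_force: [1.0, -0.5, 1.2]
width: 51.7
```

>>> play_rows(
  series=[
    [0.2,0.043,0.0,0.019,-0.18],
    [0.2,0.086,0.01,0.038,-0.36],
    [0.2,0.129,0.02,0.057,-0.54],
    [0.2,0.172,0.04,0.076,-0.72],
    [0.2,0.215,0.06,0.095,-0.89],
  ],
)

```text
clock: 1.98
position: [570.4, 124.8, 170.4]
tool_rot: [[-0.022, -0.0, -1.0], [1.0, -0.0, -0.022], [-0.0, -1.0, 0.0]]
contact_force: [0.6, -0.6, -0.2]
width: 51.0
```

>>> play_rows(
  series=[
    [0.2,0.0,0.05,0.0,0],
    [0.2,0.0,0.08,0.001,0],
    [-1,0.0,0.08,0.001,0],
    [-1,0.0,0.08,0.001,0],
    [-1,0,0.08,0.001,0],
  ],
)

```text
clock: 2.6
position: [570.3, 123.1, 93.1]
tool_rot: [[-0.016, 0.003, -1.0], [1.0, 0.0, -0.016], [0.0, -1.0, -0.003]]
contact_force: [-0.7, -1.1, -0.2]
width: 25.7
```

```bash
python3 - <<'E'
from station import robot, cams
from h import *
o=robot.get_obs(); print(o["position"],o["width"],o["contact_force"],o["clock"])
f=cams.grab_frame("scene"); cv2.imwrite("pics/g1.png",cv2.resize(f["pixels"][150:300,240:440],None,fx=3.5,fy=3.5,interpolation=2))
E
```

```text
[570.33376454 123.14921177  93.12194833] 25.67163165561636 [-0.65998973 -1.08639245 -0.21039364] 2.6
```

View pics/g1.png

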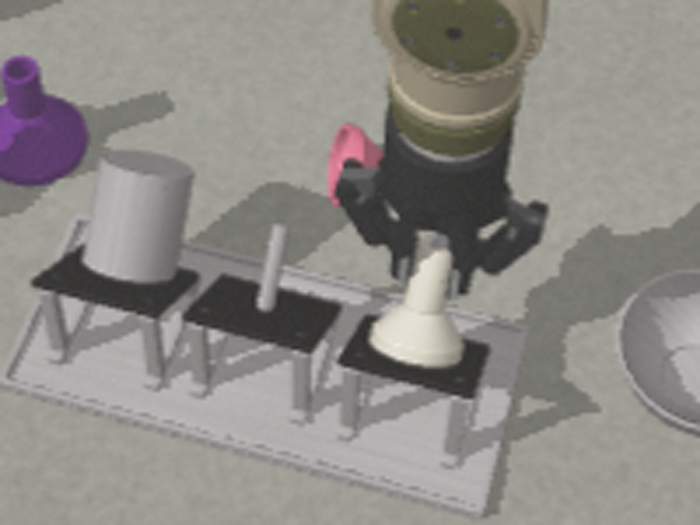

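The jaws hold the port from both sides: white port at (430,265), fingers at (405,270) and (460,280). Now I'll pull along the peg.

>>> play_rows(
  series=[
    [-1,0,-0.008,0.007,0],
    [-1,0,-0.017,0.014,0],
    [-1,0,-0.029,0.024,0],
    [-1,0,-0.04,0.034,0],
    [-1,0,-0.054,0.045,0],
  ],
)

```text
clock: 3.28
position: [523.1, 122.6, 146.2]
tool_rot: [[-0.016, 0.0, -1.0], [1.0, -0.0, -0.016], [-0.0, -1.0, -0.0]]
contact_force: [-0.4, 0.2, 0.1]
width: 25.5
```

>>> play_rows(
  series=[
    [-1,0,-0.012,0.01,0],
    [-1,0,-0.024,0.02,0],
    [-1,0,-0.036,0.03,0],
    [-1,0,-0.046,0.038,0],
    [-1,0,-0.046,0.038,0],
  ],
)

```text
clock: 3.9
position: [486.0, 122.0, 192.3]
tool_rot: [[-0.016, 0.002, -1.0], [1.0, 0.0, -0.016], [0.0, -1.0, -0.002]]
contact_force: [0.7, -0.5, -0.2]
width: 25.8
```

```bash
python3 - <<'E'
from station import robot, cams
from h import *
o=robot.get_obs(); print(o["position"],o["width"],o["contact_force"],o["clock"])
for n in("scene","top"):
    f=cams.grab_frame(n); np.savez(n+"1.npz",**f); W=world(f); b=f["pixels"].astype(int); ok=f["z_map"]>0
    roi=(W[...,0]>440)&(W[...,0]<720)&(W[...,1]>60)&(W[...,1]<190)&(W[...,2]>90)&ok&(b.min(-1)>75)&(b[...,2]-b[...,0]>3)
    N,L,S,C=cv2.connectedComponentsWithStats(roi.astype(np.uint8))
    for i in range(1,N):
        if S[i,4]>30:
            P=W[L==i]; print(n,S[i],b[L==i].mean(0).round(),P.mean(0).round(1),P.min(0).round(),P.max(0).round())
    if n=="scene": cv2.imwrite("pics/g2.png",cv2.resize(f["pixels"][120:290,250:440],None,fx=3.5,fy=3.5,interpolation=2))
E
```

```text
[486.03155654 122.00867549 192.27321943] 25.816339416635454 [ 0.67793502 -0.49196243 -0.19491542] 3.9
scene [ 361    0   70  134 4813] [105. 121. 129.] [521.4 127.9 547.2] [442.  76. 341.] [538. 173. 648.]
scene [366 122  30  10  69] [118. 123. 125.] [512.8 122.7 369.4] [499.  93. 365.] [520. 152. 379.]
scene [357 158  28  42 617] [177. 188. 193.] [512.6 123.7 198.2] [465.  92. 167.] [546. 154. 268.]
scene [360 212  10  26  72] [153. 155. 158.] [566.7 126.4 115.1] [545. 120.  91.] [586. 132. 137.]
top [ 177  131  102   74 4634] [110. 124. 128.] [479.3 115.5 659.8] [440.  71. 172.] [542. 169. 690.]
top [259 155   7  12  37] [82. 93. 96.] [521.6  83.  520.1] [508.  74. 497.] [530.  86. 613.]
```

View pics/g2.png

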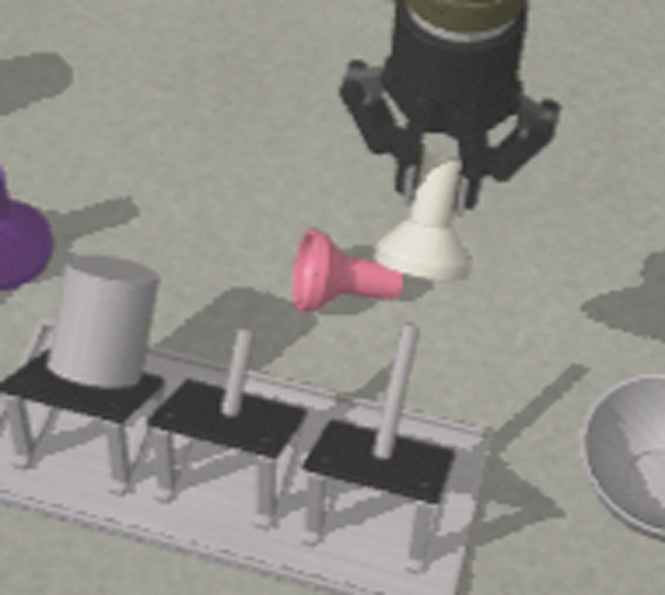

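The small mask is clear of the long peg, port up at (440,160) and rim at (430,265), still at the peg's slope. Both pegs are now bare at (395,390) and (237,370), so I'll measure the offset between them.

```bash
python3 - <<'E'
from h import *
d=np.array([-.642,-.011,.766])
for n in("scene","top"):
    f=np.load(n+"1.npz"); W=world(f); b=f["pixels"].astype(int)
    for nm,foot in(("long",(606,126,65)),("short",(607,20,65))):
        R=W-np.array(foot); s=R@d; r=np.linalg.norm(R-s[...,None]*d,axis=-1)
        m=(f["z_map"]>0)&(s>8)&(s<98)&(r<16)&(b.min(-1)>60)
        if m.sum()<10: print(n,nm,"hidden"); continue
        P=W[m]; c=P.mean(0); a=np.linalg.svd(P-c)[2][0]; a*=np.sign(a[2])
        # where the surface line crosses z=90
        print(n,nm,m.sum(),"axis",a.round(3),"at z=90",(c+a*(90-c[2])/a[2]).round(1),"smax",s[m].max().round(1))
    mk=(W[...,0]>440)&(W[...,0]<560)&(W[...,1]>80)&(W[...,1]<165)&(W[...,2]>110)&(W[...,2]<270)&(f["z_map"]>0)&(b.min(-1)>120)
    P=W[mk]
    if len(P): 
        v,u=np.where(mk); print(n,"mask px",len(P),"y mid",(P[:,1].min()+P[:,1].max())/2,"low end",P[P[:,2].argmin()].round(1))
E
```

```text
scene long 181 axis [-0.646 -0.007  0.763] at z=90 [588.7 126.1  90. ] smax 91.8
scene short 112 axis [-0.662 -0.005  0.749] at z=90 [587.7  20.   90. ] smax 61.4
scene mask px 638 y mid 123.11175605497817 low end [558.6 120.2 114. ]
top long 56 axis [-0.644 -0.014  0.765] at z=90 [590.4 124.1  90. ] smax 87.6
top short 48 axis [-0.673  0.007  0.739] at z=90 [587.9  18.7  90. ] smax 65.1
top mask px 52 y mid 108.13886209341442 low end [556.8 123.7 130.6]
```

>>> play_rows(
  series=[
    [-1,-0.03,0,0,0],
    [-1,-0.065,0,0,0],
    [-1,-0.095,0,0,0],
    [-1,-0.106,0,0,0],
    [-1,-0.106,0,0,0],
  ],
)

```text
clock: 4.62
position: [487.7, 15.6, 190.8]
tool_rot: [[-0.015, -0.001, -1.0], [1.0, 0.0, -0.015], [0.0, -1.0, 0.001]]
contact_force: [0.1, 1.0, -0.7]
width: 25.8
```

>>> play_rows(
  series=[
    [-1,0,0.01,-0.008,0],
    [-1,0,0.02,-0.017,0],
    [-1,0,0.031,-0.026,0],
    [-1,0,0.042,-0.035,0],
    [-1,0,0.042,-0.035,0],
  ],
)

```text
clock: 5.25
position: [522.6, 16.7, 147.8]
tool_rot: [[-0.017, -0.002, -1.0], [1.0, 0.0, -0.017], [0.0, -1.0, 0.002]]
contact_force: [0.3, 0.1, -0.7]
width: 26.3
```

```bash
python3 - <<'E'
from station import robot, cams
from h import *
o=robot.get_obs(); print(o["position"],o["width"],o["contact_force"],o["clock"])
f=cams.grab_frame("scene"); cv2.imwrite("pics/g3.png",cv2.resize(f["pixels"][140:280,250:400],None,fx=4,fy=4,interpolation=2))
E
```

```text
[522.60188097  16.73370321 147.77404525] 26.32856761505059 [ 0.26021921  0.1136965  -0.71973859] 5.25
```

View pics/g3.png

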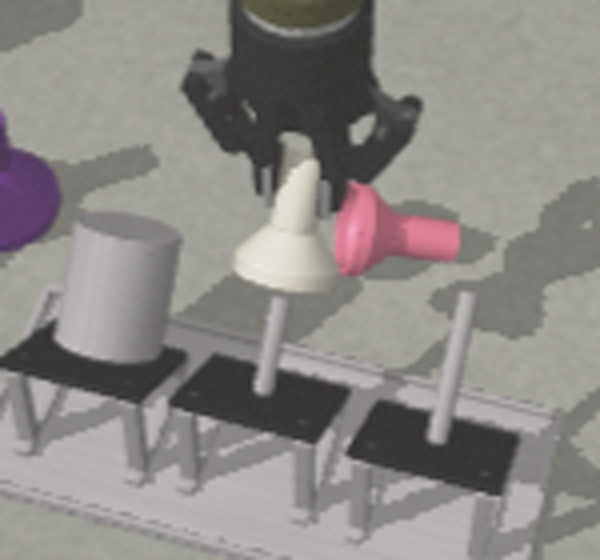

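The mask sits over the short peg with its axis in line: peg (270,345), mask rim (285,275). Now I'll slide it down.

>>> play_rows(
  series=[
    [-1,0.0,0.007,-0.007,0],
    [-1,0.0,0.015,-0.014,0],
    [-1,0,0.023,-0.021,0],
    [-1,0.0,0.032,-0.028,0],
    [-1,0.0,0.04,-0.035,0],
  ],
)

```text
clock: 5.92
position: [558.1, 17.1, 108.5]
tool_rot: [[-0.016, -0.0, -1.0], [1.0, -0.0, -0.016], [-0.0, -1.0, 0.0]]
contact_force: [0.4, 0.6, -0.6]
width: 25.7
```

>>> play_rows(
  series=[
    [-1,0.0,0.006,-0.005,0],
    [-1,0.0,0.011,-0.009,0],
    [-1,0,0.015,-0.0125,0],
    [-1,0,0.015,-0.0125,0],
    [-1,0,0.015,-0.0125,0],
  ],
)

```text
clock: 6.55
position: [570.3, 17.3, 94.5]
tool_rot: [[-0.016, 0.0, -1.0], [1.0, -0.0, -0.016], [-0.0, -1.0, -0.0]]
contact_force: [-1.0, -0.0, -0.5]
width: 26.1
```

>>> play_rows(
  series=[
    [-0.1,0,0.0,0.0,0],
    [0.1,0,0,0,0],
    [0.2,0,0,0,0],
    [0.2,0,-0.03,0,0],
    [0.2,0,-0.08,0,0],
  ],
)

```text
clock: 7.18
position: [568.7, 17.4, 173.3]
tool_rot: [[-0.016, -0.004, -1.0], [1.0, 0.0, -0.016], [0.0, -1.0, 0.004]]
contact_force: [0.6, -0.6, -0.3]
width: 51.5
```

>>> play_rows(
  series=[
    [0.2,-0.03,-0.05,0.01,0],
    [0.2,-0.07,-0.08,0.02,0],
    [0.2,-0.12,-0.08,0.03,0],
    [0.2,-0.17,-0.08,0.04,0],
    [0.2,-0.22,-0.08,0.05,0],
  ],
)

```text
clock: 7.8
position: [523.4, -205.0, 254.6]
tool_rot: [[-0.016, 0.001, -1.0], [1.0, -0.0, -0.016], [-0.0, -1.0, -0.001]]
contact_force: [0.8, -0.3, -0.1]
width: 51.2
```

```bash
python3 - <<'E'
from station import robot, cams
from h import *
o=robot.get_obs(); print(o["position"],o["width"],o["tool_rot"][0],o["clock"])
d=np.array([-.642,-.011,.766])
for n in("scene","top"):
    f=cams.grab_frame(n); np.savez(n+"2.npz",**f); W=world(f); b=f["pixels"].astype(int)
    R=W-np.array((607,20,65)); s=R@d; r=np.linalg.norm(R-s[...,None]*d,axis=-1)
    m=(f["z_map"]>0)&(s>5)&(s<100)&(r<45)&(b.min(-1)>70)
    port=m&(s>38)&(s<72)&(r<25)
    P=W[port]; print(n,"s max",np.percentile(s[m],[95,98,100]).round(1))
    c=P.mean(0); a=np.linalg.svd(P-c)[2][0]; a*=np.sign(a[2]); print("axis",a.round(3),"angle deg",np.degrees(np.arccos(a@d/np.linalg.norm(d))).round(1),c.round(1),(R[port].mean(0)-s[port].mean()*d).round(1))
    # large mask port
    q=(f["z_map"]>0)&(W[...,2]>60)&(abs(W[...,0]-490)<50)&(abs(W[...,1]+337)<50)
    P=W[q]; t=P[(P[:,2]>P[:,2].max()-8)]; print("large top",t.mean(0).round(1),len(t),(t.min(0)+t.max(0)).round(1)/2, P.mean(0).round(1))
    if n=="scene": cv2.imwrite("pics/g4.png",cv2.resize(f["pixels"][140:290,160:400],None,fx=3.3,fy=3.3,interpolation=2))
E
```

```text
[ 523.3966328  -204.98573109  254.63505953] 51.24529508045108 [-1.64039613e-02  7.66860635e-04 -9.99865152e-01] 7.8
scene s max [73.6 74.7 76.3]
axis [-0.724  0.047  0.688] angle deg 7.3 [573.9  20.7 109.8] [2.5 1.3 2.2]
large top [ 493.3 -336.4   87.2] 55 [ 493.35 -336.9    87.55] [ 495.1 -334.5   78.7]
top s max [75.8 77.6 78.6]
axis [-0.999 -0.001  0.039] angle deg 47.8 [569.8  18.4 107.6] [-0.9 -0.9 -0.7]Traceback (most recent call last):
  File "<stdin>", line 14, in <module>
    return umr_maximum(a, axis, None, out, keepdims, initial, where)
ValueError: zero-size array to reduction operation maximum which has no identity
```

View pics/g4.png

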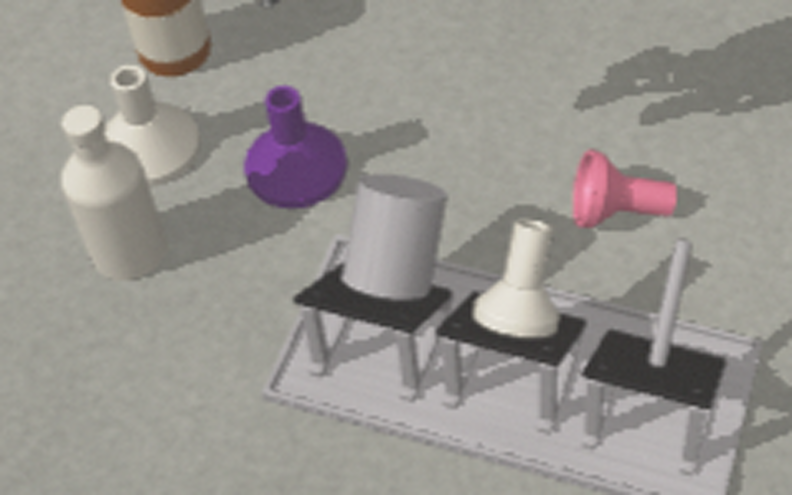

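The small mask is home on the short peg, at (515,275) in the crop, with its port measured 74–76 mm above the plate. The tilt fit of 7.3° comes from one visible side of the port only, so I'll check it again later. Next is the large mask, at about (491,-337).

>>> play_rows(
  series=[
    [0.2,-0.045,0,0.012,0],
    [0.2,-0.09,0,0.024,0],
    [0.2,-0.1315,0,0.0345,0],
    [0.2,-0.1315,0.03,0.0345,0],
    [0.2,-0.1315,0.08,0.0345,0],
  ],
)

```text
clock: 8.52
position: [492.6, -336.9, 175.3]
tool_rot: [[-0.015, 0.004, -1.0], [1.0, -0.003, -0.015], [-0.003, -1.0, -0.004]]
contact_force: [-0.6, -0.1, -0.7]
width: 51.1
```

```bash
python3 - <<'E'
from station import robot
o=robot.get_obs(); print(o["position"],o["width"],o["tool_rot"][0],o["clock"])
E
```

```text
[ 492.64056705 -336.92873586  175.26776691] 51.05813406863337 [-0.01512012  0.00388087 -0.99987815] 8.525
```

>>> play_rows(
  series=[
    [0.2,0,0.06,0.001,0],
    [0.2,0,0.12,0.001,0],
    [-0.2,0,0.12,0.001,0],
    [-1,0,0.12,0.001,0],
    [-1,0,0.12,0.001,0],
  ],
)

```text
clock: 9.15
position: [492.4, -337.0, 57.5]
tool_rot: [[-0.016, 0.004, -1.0], [1.0, -0.003, -0.016], [-0.004, -1.0, -0.004]]
contact_force: [-0.6, 0.0, -1.8]
width: 26.7
```

>>> play_rows(
  series=[
    [-1,0,0,0,0],
    [-1,0,-0.04,0,0],
    [-1,0,-0.09,0,0],
    [-1,0,-0.14,0,0],
    [-1,0,-0.19,0,0],
  ],
)

```text
clock: 9.78
position: [490.4, -335.6, 247.3]
tool_rot: [[-0.016, 0.002, -1.0], [1.0, -0.001, -0.016], [-0.001, -1.0, -0.002]]
contact_force: [0.5, -1.1, -1.6]
width: 26.8
```

>>> play_rows(
  series=[
    [-1,0.03,0,-0.004,0],
    [-1,0.08,0,-0.011,0],
    [-1,0.13,0,-0.019,0],
    [-1,0.18,0,-0.027,0],
    [-1,0.23,0,-0.034,0],
  ],
)

```text
clock: 10.4
position: [521.0, -103.6, 245.6]
tool_rot: [[-0.016, 0.002, -1.0], [1.0, -0.001, -0.016], [-0.001, -1.0, -0.002]]
contact_force: [1.3, 0.1, -2.1]
width: 26.8
```

>>> play_rows(
  series=[
    [-1,0.05,0,-0.008,0],
    [-1,0.1,0,-0.016,0],
    [-1,0.15,0,-0.024,0],
    [-1,0.2,0,-0.031,0],
    [-1,0.228,0,-0.034,0],
  ],
)

```text
clock: 11.02
position: [551.1, 126.0, 245.5]
tool_rot: [[-0.018, 0.002, -1.0], [1.0, 0.0, -0.018], [0.0, -1.0, -0.002]]
contact_force: [0.4, -0.2, -2.3]
width: 27.0
```

```bash
python3 - <<'E'
from station import robot, cams
from h import *
o=robot.get_obs(); print(o["position"],o["width"],o["tool_rot"][0],o["clock"],o["contact_force"])
f=cams.grab_frame("scene"); W=world(f); b=f["pixels"].astype(int); np.savez("scene3.npz",**f)
p=o["position"]
m=(f["z_map"]>0)&(abs(W-(p-[0,0,15]))<[60,60,50]).all(-1)&(b.min(-1)>110)
P=W[m]; print(P.min(0).round(1),P.max(0).round(1),"rim zone mid",[(lambda Q:((Q.min(0)+Q.max(0))/2).round(1))(P[P[:,2]<P[:,2].min()+8])])
# small mask silhouette axis direction vs. peg projected
print("peg tip px",proj(f,(546,125,135.5)))
E
```

```text
[551.14131783 125.95570418 245.53946021] 27.047166344913425 [-0.01834177  0.00206998 -0.99982963] 11.025 [ 0.4167664  -0.23978449 -2.28000242]
[523.4  85.8 190. ] [597.6 168.5 280.5] rim zone mid [array([575.8, 128.5, 194. ])]
peg tip px [367.03315963 211.85077134]
```

>>> play_rows(
  series=[
    [-1,-0.002,0.025,0,0],
    [-1,-0.002,0.05,0,0],
    [-1,-0.002,0.068,0,0],
    [-1,-0.002,0.084,0,0],
    [-1,-0.002,0.084,0,0],
  ],
)

```text
clock: 11.7
position: [552.8, 123.8, 168.7]
tool_rot: [[-0.018, 0.01, -1.0], [1.0, 0.005, -0.018], [0.005, -1.0, -0.011]]
contact_force: [-12.3, 5.8, 31.5]
width: 26.7
```

>>> play_rows(
  series=[
    [-1,0,-0.02,0,0],
    [-1,0,-0.04,0,0],
    [-1,0,-0.05,0,0],
    [-1,0,-0.05,0.0,0],
    [-1,0,-0.05,0.0,0],
  ],
)

```text
clock: 12.32
position: [550.6, 121.4, 209.6]
tool_rot: [[-0.016, -0.001, -1.0], [1.0, -0.0, -0.016], [-0.0, -1.0, 0.001]]
contact_force: [-0.1, 0.5, -2.0]
width: 26.8
```

```bash
python3 - <<'E'
from station import robot, cams
from h import *
o=robot.get_obs(); print(o["position"],o["width"],o["tool_rot"][0],o["clock"],o["contact_force"])
f=cams.grab_frame("scene"); g=cams.grab_frame("top"); np.savez("scene4.npz",**f)
W=world(f); p=o["position"]; m=(f["z_map"]>0)&(abs(W-(p-[0,0,15]))<[60,60,50]).all(-1)&(f["pixels"].min(-1)>110)
P=W[m]; Q=P[P[:,2]<P[:,2].min()+8]; print(P.min(0).round(1),P.max(0).round(1),((Q.min(0)+Q.max(0))/2).round(1))
a=cv2.resize(f["pixels"][110:260,280:440],(640,600),interpolation=2)
cv2.imwrite("pics/g5.png",a)
E
```

```text
[550.64273109 121.37352094 209.56805201] 26.840665920351892 [-0.01613079 -0.00102385 -0.99986937] 12.325 [-0.09211885  0.50108204 -2.00433961]
[523.2  81.1 155.9] [595.2 164.  244.6] [574.8 125.2 159.8]
```

View pics/g5.png

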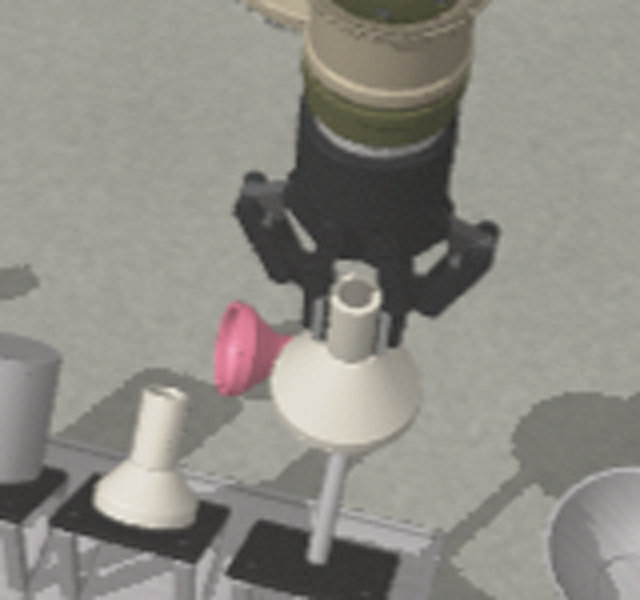

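Here the large mask is still upright in the jaws, at (345,390) with its port at (355,290), and the peg tip is just below its rim at (340,455). The contact force pointed -x, so the tip hit the robot-side inner wall. I'll shift 12 mm towards the robot so the tip bears on the far wall instead, which also turns the mask the right way.

>>> play_rows(
  series=[
    [-1,0.003,0.0,0.012,0],
    [-1,0.003,0.01,0.012,0],
    [-1,0.003,0.02,0.012,0],
    [-1,0.003,0.03,0.012,0],
    [-1,0.003,0.036,0.012,0],
  ],
)

```text
clock: 13.05
position: [544.6, 124.9, 179.7]
tool_rot: [[-0.016, 0.015, -1.0], [1.0, 0.001, -0.016], [0.001, -1.0, -0.015]]
contact_force: [8.1, 0.3, 10.3]
width: 26.8
```

>>> play_rows(
  series=[
    [-1,0.0,0.002,0.003,0],
    [-1,0.0,0.004,0.006,0],
    [-1,0.0,0.006,0.009,0],
    [-1,0.0,0.009,0.012,0],
    [-1,0.0,0.012,0.015,0],
  ],
)

```text
clock: 13.68
position: [528.3, 124.1, 164.7]
tool_rot: [[-0.016, 0.01, -1.0], [1.0, 0.0, -0.016], [0.0, -1.0, -0.01]]
contact_force: [3.9, -1.1, 9.4]
width: 25.9
```

>>> play_rows(
  series=[
    [-1,0.0,0.004,0.002,0],
    [-1,0.0,0.008,0.004,0],
    [-1,0.0,0.012,0.006,0],
    [-1,0.0,0.016,0.008,0],
    [-1,0.0,0.018,0.009,0],
  ],
)

```text
clock: 14.3
position: [518.8, 124.0, 146.2]
tool_rot: [[-0.016, 0.009, -1.0], [1.0, 0.0, -0.016], [0.0, -1.0, -0.009]]
contact_force: [3.5, 0.4, 8.2]
width: 25.7
```

```bash
python3 - <<'E'
from station import robot, cams
from h import *
o=robot.get_obs(); print(o["position"],o["width"],o["clock"],o["contact_force"])
f=cams.grab_frame("scene"); np.savez("scene5.npz",**f)
cv2.imwrite("pics/g6.png",cv2.resize(f["pixels"][110:260,280:440],(640,600),interpolation=2))
E
```

```text
[518.7994531  124.03210415 146.18937694] 25.690699762863506 14.3 [3.46374072 0.37997331 8.21259839]
```

View pics/g6.png

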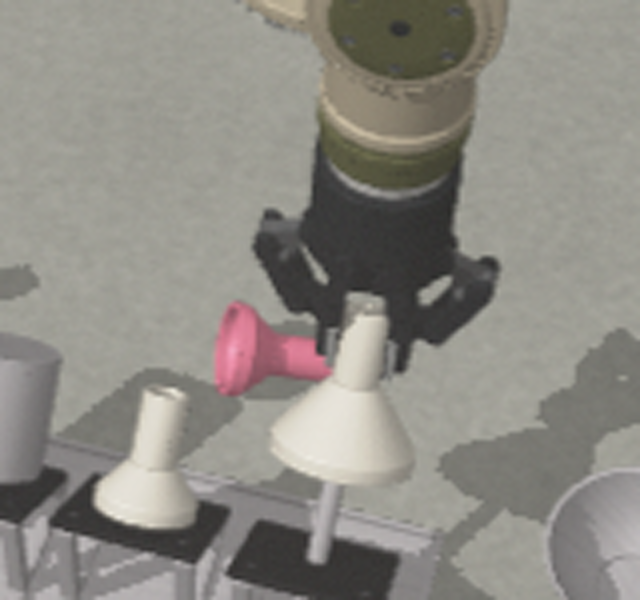

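The mask now leans with the peg: port at (365,345), rim at (340,450), peg entering its middle. Contact is light at 9 N. I'll push on along the peg.

>>> play_rows(
  series=[
    [-1,0.0,0.003,-0.002,0],
    [-1,0.0,0.006,-0.004,0],
    [-1,0.0,0.009,-0.006,0],
    [-1,0.0,0.012,-0.009,0],
    [-1,0.0,0.012,-0.009,0],
  ],
)

```text
clock: 14.98
position: [529.1, 124.2, 133.9]
tool_rot: [[-0.016, 0.01, -1.0], [1.0, 0.001, -0.016], [0.0, -1.0, -0.01]]
contact_force: [9.0, 0.6, -0.2]
width: 26.2
```

>>> play_rows(
  series=[
    [-1,0.0,0.005,-0.006,0],
    [-1,0.0,0.01,-0.01,0],
    [-1,0.0,0.015,-0.014,0],
    [-1,0.0,0.02,-0.018,0],
    [-1,0.0,0.023,-0.021,0],
  ],
)

```text
clock: 15.6
position: [548.5, 124.5, 110.8]
tool_rot: [[-0.016, 0.007, -1.0], [1.0, 0.0, -0.016], [0.0, -1.0, -0.007]]
contact_force: [1.1, -0.9, 8.9]
width: 25.9
```

>>> play_rows(
  series=[
    [-1,0.0,0.002,-0.002,0],
    [-1,0.0,0.004,-0.0035,0],
    [-1,0.0,0.006,-0.005,0],
    [-1,0.0,0.007,-0.006,0],
    [-1,0.0,0.007,-0.006,0],
  ],
)

```text
clock: 16.23
position: [553.6, 124.6, 103.3]
tool_rot: [[-0.016, 0.005, -1.0], [1.0, 0.0, -0.016], [0.0, -1.0, -0.005]]
contact_force: [3.9, 0.3, 4.0]
width: 25.9
```

Forces stay light. Next I'll open the jaws, rise clear and check.

>>> play_rows(
  series=[
    [-0.2,0,0.0,0.0,0],
    [0.1,0,0,0,0],
    [0.2,0,0,0,0],
    [0.2,0,-0.03,0,0],
    [0.2,0,-0.08,0,0],
  ],
)

```text
clock: 16.85
position: [549.0, 124.3, 180.8]
tool_rot: [[-0.016, -0.006, -1.0], [1.0, -0.001, -0.016], [-0.0, -1.0, 0.006]]
contact_force: [0.8, 0.4, 0.2]
width: 51.3
```

>>> play_rows(
  series=[
    [0.2,0,-0.04,0.04,0],
    [0.2,0,-0.08,0.08,0],
    [0.2,0,-0.12,0.12,0],
    [0.2,0,-0.12,0.12,0],
    [0.2,0,-0.12,0.12,0],
  ],
)

```text
clock: 17.48
position: [431.2, 122.6, 302.0]
tool_rot: [[-0.016, 0.001, -1.0], [1.0, -0.0, -0.016], [-0.0, -1.0, -0.001]]
contact_force: [0.6, 0.7, 0.5]
width: 51.4
```

```bash
cat > chk.py <<'E'
from station import robot, cams
from h import *
import sys
o=robot.get_obs(); print(o["position"],o["width"],o["clock"],o["contact_force"])
d=np.array([-.642,-.011,.766]); ex=np.array([.766,.011,.642])
f=cams.grab_frame("scene"); np.savez("last.npz",**f); W=world(f); b=f["pixels"]
for nm,foot,h,c0 in(("small",(607,20,65),74,30),("large",(606,126,65),90,46)):
    R=W-np.array(foot); s=R@d; x=R@ex; y=R[...,1]+s*.011
    m=(f["z_map"]>0)&(s>c0+4)&(s<h-4)&(np.hypot(x,y)<26)&(b.min(-1)>100)
    print(nm,"port px",m.sum(),"s top",np.percentile(s[(f["z_map"]>0)&(np.hypot(x,y)<22)&(s<110)],[95,99]).round(1),
      "x: slope mrad,mean",(np.polyfit(s[m],x[m],1)*[1000,1]).round(1),"y slope",(np.polyfit(s[m],y[m],1)*[1000,1]).round(1),"mean x,y",x[m].mean().round(1),y[m].mean().round(1))
    rim=(f["z_map"]>0)&(s>2)&(s<c0)&(np.hypot(x,y)<50)&(b.min(-1)>100)
    print("   cone y range",y[rim].min().round(1),y[rim].max().round(1),"x max",x[rim].max().round(1))
cv2.imwrite(sys.argv[1],cv2.resize(b[130:280,250:420],(680,600),interpolation=2))
E
python3 chk.py pics/g7.png
```

```text
[431.15321285 122.56599349 301.97402085] 51.397784102187394 17.475 [0.60755772 0.65593956 0.49020641]
small port px 177 s top [72.5 75.1] x: slope mrad,mean [4.5 3.4] y slope [-2.9  1.4] mean x,y 3.6 1.2
   cone y range -29.8 29.4 x max 26.3
large port px 185 s top [87.  89.9] x: slope mrad,mean [-29.8   7.8] y slope [-3.3  1.2] mean x,y 5.8 1.0
   cone y range -40.4 41.2 x max 39.6
```

View pics/g7.png

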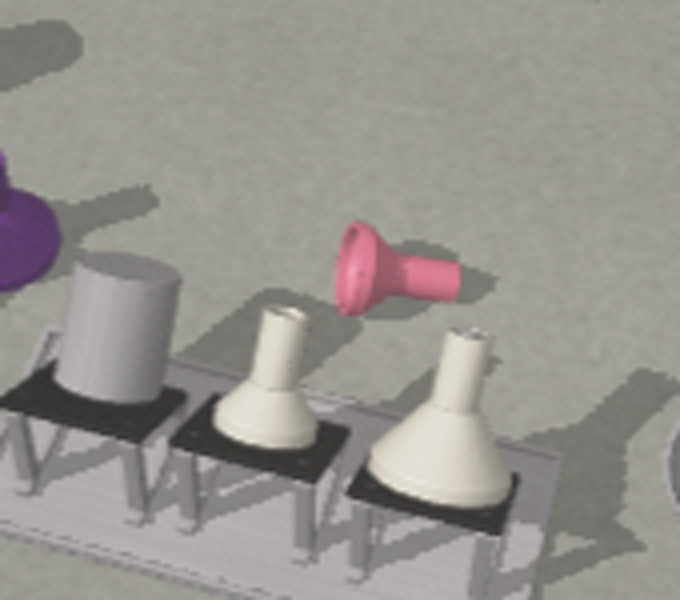

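Both masks are home with rims on the plates: small at (265,390), large at (440,440). The cup at (118,330) stands as before and the gripper is clear.

```bash
python3 -c "
from station import robot
print(robot.hand_in())"
```

```text
the job is handed in; nothing more can be done
None
```

Both masks are rehung and the job is handed in; the robot clock read about 17.5 s of the 50 s. The small mask is on the short peg. The large mask is on the long peg; I tilted it to the peg's slope by pressing the peg tip against the inside of its cone.

| Last check (scene camera) | Small mask | Large mask |
|---|---|---|
| Port height above plate | about 75 mm (target 74) | about 90 mm (target 90) |
| Tilt from peg axis | under 0.01 rad | about 0.03 rad (limit 0.12) |
| Visible port surface from peg axis (x / y) | 3.6 / 1.2 mm | 5.8 / 1.0 mm |

- **Offsets:** the last row is measured to the side of the port facing the camera, so it is not the true axis offset.
- **Failed first try:** my first lowering of the large mask hit the peg with its inner wall, at about 34 N wrist force. I backed off, shifted about 12 mm towards the robot and it went on.
- **Check that disagreed:** an early tilt fit for the small mask gave 7.3°. It was a poor fit that the last check did not bear out.
- **Other objects:** the cup looked unmoved in the last picture. I did not measure the bottle, jar and bowl again, but the arm never came near enough to touch them and no forces suggested it had.

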